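Unhook the capsule drawer from its chest

ROBOT

A 6-joint arm with a two-finger parallel gripper is mounted at the origin on a cart in front of the work surface, level with it; the furniture and walls round the work are solid. World frame = base frame: x ahead of the robot, y to its left, z up, the work surface at z = 0. Lengths are in m, angles in rad, forces in N, time in s.
With the tool pointing down it reaches from about 0.35 to 0.775 m from the base axis. Payload 7.3 kg.
Tool frame: the origin (TCP) lies at the centre of the arm's flange, where the gripper is bolted on; the fingertips stand 178 mm ahead of it and the grasp point (between the pads) lies 159 mm ahead of it (tip_extent is the distance from the TCP to the fingertips, in m); z points along the fingers, y is the line along which they close (so a half turn about z gives the same grasp; the last joint's range is limited). The gripper opens to 92 mm and grips with 3 to 60 N. Pads are 19 mm wide; open, the fingers measure 130 mm over their backs; the gripper's body (75 mm by 190 mm) begins 47 mm behind the grasp point.
Start: joints at [-1.477, 0.342, 1.524, -0, 1.275, -0.146], TCP at [0.125, -0.51, 0.405] pointing down, gripper open.
Joint ranges: [-2.53, 2.53], [-0.77, 2.02], [0.04, 2.7], [-1, 4.14], [0.28, 2.66], [-3.11, 3.11]. Speed limits (rad/s): [2.57, 2.57, 3.14, 3.14, 3.14, 3.14].

INTERFACE

Orientations are given as [roll, pitch, yaw] about the fixed x, y, z axes, in that order (R = Rz(yaw) Ry(pitch) Rx(roll)).
In Python, from cell import * gives the robot as it stands.
- The arm moves only by the tool arm_command, never from a script. Its arguments are lists of equal length, an entry for each row: "xyz": the shift along the world's x, y, z in mm, a list of three; "spin": the turn about the world's z in degrees. In form: {"xyz": [[tx, ty, tz], ...], "spin": [spin, ...]}. A call has 1 to 20 rows; each row shifts and turns the commanded pose from where the row before left it; what a row does not reach is not made up. A row lasts 1/10 s, in which the tool goes at most 50 mm and 8.59 degrees, less where a joint would pass 70% of its speed; a pose out of reach is approached as far as the arm can. A call with a gripper value outside its range is refused whole. "jaw" is the opening, from -1 (shut) to 1 (fully open), set as the call begins (left out, the last holds). The fingers move at their own pace and stop on an object; "squeeze" is the grip in N (left out, the last holds). Time passes only in rows, so rows that do not move let the fingers close. It gives the time, the measured TCP pose, the force, the opening and the grip force at its end, in the units of the state.
- observe(): the state, without advancing time (a new reading comes with each control period).
- read_camera(name): name is "scene" or "top" or "wrist"; returns a dict with "img" (420x560x3 uint8, red, green, blue), "depth" (420x560 float32, m along the optical axis (not along the pixel's ray), 0 where there is no reading), "fx", "fy", "cx", "cy" (pixels), "world_from_camera" (4x4, takes a point from camera to world coordinates). Camera axes: x right, y up, looking along -z (the intrinsics and any distortion apply to the point x, -y, -z); pixel columns grow to the right and rows downward; lengths in m; the calibration is good to about 2 mm. A picture is of the moment at which its call begins.
- hand_in(): hands the job in; it is judged then, once.
The state is a dict: "time": time; "qpos": joint angles; "qvel": joint speeds; "joint_efforts": joint torques, N m; "tool_pos": TCP position; "tool_rot": TCP orientation; "contact_force": force on the tool from outside, world axes, zero at the start; "torque": the same for the moment, N m; "opening": finger opening in m; "grip_force": force on a finger pad.
Only numpy, scipy, OpenCV 4.12 (cv2) and the standard library are available. Lean on these libraries where they do the work, as an engineer would, in place of code of your own. Each camera call takes 0.05 s, during which the arm holds its last target. There are 200 camera calls.

TASK

The capsule drawer of the small wooden chest has to come out to be refilled. Draw it out by its bar until its pins catch on the stops inside, then raise its front so that the pins dip under the stop lips and ease it free, never forcing it, with the chest staying where it stands. Set it down flat in the middle of the round wooden board with its three capsules still in it, let go, and leave the other things where they are.

Things in the scene. Friction and masses are not known exactly. Their poses are not given: they have to be found in the camera images.
- chest: Low pale-wood chest with one drawer, loose on rubber feet, 1.9 kg: 158 wide (y) and 162 deep (x) over its top, 75 high. Origin: on the worktop under the middle of its front edge; +x to its back, -x the way the drawer comes out, z up. It slides on the worktop when pulled with some 10 N or more. Sizes of its inside, under the other points, are in mm from this origin.
- sill (a point): Top of the chest's sill, x 6, z 25: a round steel rail (radius 5, along y) that carries the drawer's underside and on which it tilts. Behind it the floor lies 22 lower. The mouth is open up to z 64, 6 above the drawer's sides: with the pins at the stops the drawer can tilt about 16 to 20 degrees, front up, before it jams; elsewhere only a few degrees.
- stop (a point): Where the stops lie at the least, x 38, z 30: on each cheek a steel runner whose front end is a lip 4 thick, hanging down to z 30. Runners were fitted by hand: the lip's back face lies 38 to 72 behind the front edge, out of sight, to be felt. Behind it the runner has a bed for the pin (top z 27, starts 11 behind the lip's back face) and an upper flange (z 38).
- drawer: Pale-wood drawer, about 0.24 kg. Origin: middle of the underside of its box; -x is its front, z up. Box 126 long (x), 114 wide, 33 high, walls 5, floor 4; front panel 148 wide, 46 high, 10 thick (x -73 to -63), its lower edge level with the underside. Fully shut its origin lies 62 behind the chest's origin and 25 up; it starts up to 8 open. It is clear of the chest after 130 of travel.
- pull (a point): Middle of the drawer's steel bar pull: a flat upright bar 8 thick (x), 22 high, 116 long (y), on two posts 96 apart; 109 in front of the drawer's origin and 26 above its underside; 32 clear between bar and front panel. Pinch it front to back from above.
- pins (a point): Point midway between the drawer's two pins, at its x 56, z 6: round, radius 4, 8.5 out of each side. They meet the stop lips after 42 to 76 of travel from shut. Only within about 4 of the lips are they off the beds, so the rear can sink: 14 to 16 degrees of tilt, front up, takes them under the lips, drawing the drawer along its own slope on the sill.
- drawer_floor (a point): Middle of the drawer's inner floor, 4 above its underside.
- capsule0: Aluminium coffee capsule, 37 across its foil, 28 high, lying foil down, loose in the drawer; origin at the middle of the foil.
- capsule1: Another such capsule in the drawer.
- capsule2: Another such capsule in the drawer.
- board: Round flat wooden board, 310 across, 17 high, which does not move. Origin: middle of its underside.
- cup: Small white cup, 60 across, 55 high, standing on the rear half of the chest's top. Origin under its middle.
- mug: Green mug with a handle, 90 across, 97 high, right of the chest. Leave alone.
- jam: Glass jam jar, 64 across, 90 high, right of the chest. Leave alone.
- salt: Salt shaker, 44 across, 90 high, right of the chest. Leave alone.
- timer: Round kitchen timer, 62 across, 43 high, left in front of the coffee maker. Leave alone.
Things that resemble listed ones, but are neither listed nor needed, are in the scene too. Leave any blue or yellow look-alike of the cup alone.

How it is judged:
By the outcome, as a careful person would: the job done as asked, in the order asked, and still so for the second after the job is handed in, with the robot touching nothing.
It also fails if it takes over 58 s, if anything falls off the work surface, if the arm or the gripper's body presses on something with over 40 N, if the wrist force passes 120 N, or if a joint passes its speed limit or range.

## Working session

There is one attempt and no reset: what is moved stays moved. The work goes in short steps, Python scripts to look and compute and a tool call to move; the robot and the scene stay as the last step left them, time stands still between calls to the robot, and variables do not carry over. Pictures are saved under pics/ and viewed, at most 10 in all, crops included, and the job is handed in when it is done.

Besides the shell and the picture viewer there is one more tool, called after "Request:" as name(argument=value, ...), one argument or row to a line, values as JSON. arm_command: Moves the arm, as the interface text tells. Its arguments: {"type":"object","properties":{"xyz":{"type":"array","items":{"type":"array","items":{"type":"number"}}},"spin":{"type":"array","items":{"type":"number"}},"jaw":{"type":"number"},"squeeze":{"type":"number"}},"required":["xyz","spin"]}

```bash
mkdir -p pics; ls
python3 - <<'E'
from cell import *
import cv2,numpy as np
s=observe();print(s)
for n in ("scene","top"):
    d=read_camera(n);cv2.imwrite(f"pics/{n}0.png",d["img"][...,::-1]);np.savez(f"{n}0.npz",**d)
    print(n,d["fx"],d["fy"],d["cx"],d["cy"],d["world_from_camera"].round(3).tolist(),[k for k in d])
E
```

```text
pics
{'time': 0.0, 'qpos': array([-1.47698956e+00,  3.42743486e-01,  1.52502059e+00,  1.14956239e-05,
        1.27533414e+00, -1.46000929e-01]), 'qvel': array([-7.66300168e-05,  4.56791132e-04, -1.47206634e-03,  1.29716343e-03,
        8.35979537e-04,  8.56389508e-04]), 'joint_efforts': array([ 2.40490772e-03, -4.31228650e+01, -2.44224858e+01,  7.18606822e-02,
        5.59013046e-02, -1.27049298e-04]), 'tool_pos': array([ 0.12470678, -0.50984659,  0.40403271]), 'tool_rot': array([-3.14010471e+00, -2.29908421e-04,  2.39804167e-01]), 'contact_force': array([-0.77227539, -0.18126968, -0.92335394]), 'torque': array([0.02346708, 0.00197694, 0.03002691]), 'grip_force': 0.0, 'opening': 0.09162377995089227}
scene 496.4487946136595 496.4487946136595 277.2233000078509 212.6289119655338 [[-0.913, 0.288, -0.29, 0.093], [-0.408, -0.676, 0.613, 1.021], [-0.02, 0.678, 0.735, 1.352], [0.0, 0.0, 0.0, 1.0]] ['img', 'depth', 'fx', 'fy', 'cx', 'cy', 'world_from_camera']
top 527.3300287345797 527.3300287345797 279.8089793500983 211.40963907983308 [[-0.347, 0.88, -0.323, 0.134], [-0.938, -0.328, 0.116, 0.143], [-0.004, 0.343, 0.939, 1.454], [0.0, 0.0, 0.0, 1.0]] ['img', 'depth', 'fx', 'fy', 'cx', 'cy', 'world_from_camera']
```

View pics/scene0.png

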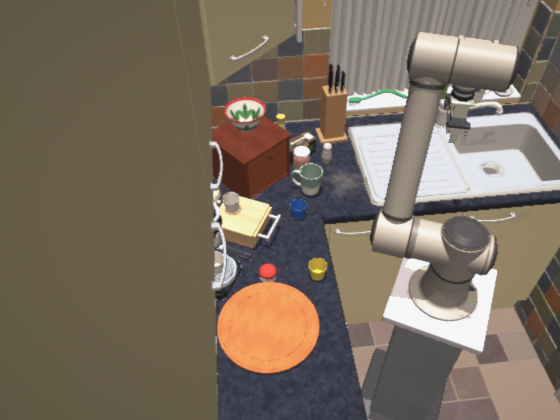

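View pics/top0.png

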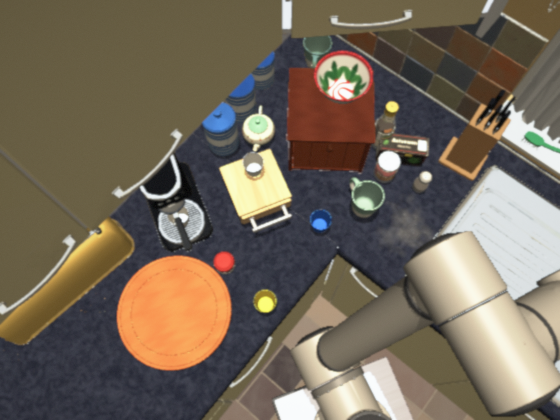

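The top view shows the chest at about (255,185) with its bar at (270,217), the cup at (254,165) and the orange board at (175,312). The blue cup (320,222) and yellow cup (265,300) are near the way out.

```bash
cat > h.py <<'E'
import cv2,numpy as np
def cloud(d):
    v,u=np.mgrid[0:d["depth"].shape[0],0:d["depth"].shape[1]];z=d["depth"]
    P=np.stack([(u-d["cx"])/d["fx"]*z,-(v-d["cy"])/d["fy"]*z,-z,np.ones_like(z)],-1)
    W=(P@np.asarray(d["world_from_camera"]).T)[...,:3];W[z==0]=np.nan;return W
def onplane(d,u,v,h):
    T=np.asarray(d["world_from_camera"]);r=T[:3,:3]@np.array([(u-d["cx"])/d["fx"],-(v-d["cy"])/d["fy"],-1])
    return T[:3,3]+r*(h-T[2,3])/r[2]
def rect(pts):
    return cv2.minAreaRect((pts[:,:2]*1000).astype(np.float32))
E
python3 - <<'E'
from h import *
for n in("top","scene"):
    d=dict(np.load(f"{n}0.npz"));W=cloud(d);h=cv2.cvtColor(d["img"],cv2.COLOR_RGB2HSV);z=W[...,2]
    H,S,V=[h[...,i].astype(int) for i in range(3)]
    board=(H<14)&(S>150)&(V>150)&(z>0)&(z<.03)
    def big(m):
        k,l,st,c=cv2.connectedComponentsWithStats(m.astype(np.uint8));i=1+np.argmax(st[1:,4]);return l==i
    b=big(board);p=W[b];print(n,"board",b.sum(),np.nanmedian(p,0).round(4),cv2.minEnclosingCircle((p[:,:2]*1000).astype(np.float32)), np.nanmean(p,0))
    wood=big((H>12)&(H<28)&(S>60)&(V>140)&(abs(z-.075)<.006));p=W[wood];print("chesttop",wood.sum(),np.nanmedian(p,0),rect(p), cv2.boxPoints(rect(p)).round().tolist())
    reg=(slice(195,240),slice(240,300)) if n=="top" else (slice(205,250),slice(230,290))
    m=np.zeros_like(wood);m[reg]=((S<50)&(V>130))[reg]&(z[reg]>.035)&(z[reg]<.075)
    m=big(m);p=W[m];print("bar",m.sum(),np.nanmedian(p,0),np.nanpercentile(z[m],[5,50,95]),rect(p))
    im=cv2.resize(d["img"][130:340,100:380] if n=="top" else d["img"][170:380,200:480],None,fx=2.8,fy=2.8,interpolation=cv2.INTER_CUBIC);cv2.imwrite(f"pics/{n}crop.png",im[...,::-1])
    for nm,c in(("blue",(H>105)&(H<130)&(S>150)&(V>80)),("yellow",(H>22)&(H<34)&(S>160)&(V>120))):
        c=c&(z>.01)&(z<.09)&(W[...,0]<.75)&(W[...,0]>.2);
        if c.sum(): c=big(c);print(nm,c.sum(),np.nanmedian(W[c],0),rect(W[c]))
E
```

```text
top board 6870 [0.4654 0.365  0.0158] ((463.0050354003906, 337.5693054199219), 157.89857482910156) [0.46271349 0.34758853 0.01581486]
chesttop 639 [0.66710121 0.01022741 0.07493362] ((701.180419921875, 9.597480773925781), (152.6846466064453, 156.5946044921875), 1.9514528512954712) [[622.0, 85.0], [628.0, -71.0], [780.0, -66.0], [775.0, 90.0]]
bar 209 [0.59304902 0.00473081 0.0593608 ] [0.05099206 0.0593608  0.06741046] ((607.1616821289062, 5.4338836669921875), (42.08633041381836, 113.81590270996094), 2.0778164863586426)
blue 208 [ 0.56854994 -0.13766876  0.03863266] ((552.37548828125, -127.33772277832031), (56.454463958740234, 58.652626037597656), 79.28511047363281)
yellow 138 [0.40994055 0.08802853 0.03378818] ((396.6703186035156, 94.07550048828125), (54.32734680175781, 48.822227478027344), 68.75825500488281)
scene board 6930 [0.4539 0.3473 0.016 ] ((459.4978332519531, 336.7275390625), 155.96688842773438) [0.4551933  0.34447893 0.01595893]
chesttop 443 [0.67565709 0.01248875 0.07522411] ((710.4833984375, 13.459739685058594), (173.59637451171875, 156.76171875), 3.980206251144409) [[618.0, 86.0], [629.0, -71.0], [803.0, -59.0], [792.0, 98.0]]
bar 121 [0.59220145 0.00831323 0.06000434] [0.04936257 0.06000434 0.06710502] ((605.3218994140625, 1.716033935546875), (43.134422302246094, 127.94808197021484), 2.626898765563965)
blue 220 [ 0.55490444 -0.13872088  0.03591205] ((553.763671875, -125.98426055908203), (54.40880584716797, 66.59173583984375), 20.883010864257812)
yellow 40 [0.38738658 0.11812966 0.04693514] ((392.36273193359375, 107.15540313720703), (48.00104522705078, 43.50611114501953), 15.70626449584961)
```

View pics/topcrop.png

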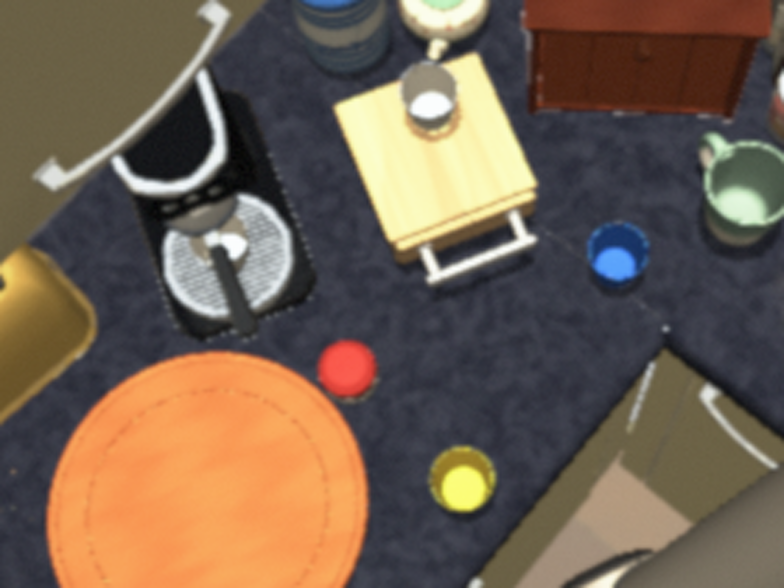

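The crop shows the bar clear in front of the chest (ends at crop (430,280) and (535,240)), and the cup on the rear half of the chest's top. Next: a tight bar fit and the clearances.

Run:
```python
from h import *
a=np.radians(2.1);c,s=np.cos(a),np.sin(a)
for n in("top","scene"):
    d=dict(np.load(f"{n}0.npz"));W=cloud(d)*1000;z=W[...,2];X=W[...,0]*c+W[...,1]*s;Y=-W[...,0]*s+W[...,1]*c
    roi=(X>500)&(X<860)&(abs(Y+15)<85)
    print(n)
    for lo,hi in((55,66),(66,80)):
        q=roi&(z>lo)&(z<hi);hh,e=np.histogram(X[q],np.arange(560,660,4));print(lo,[(int(b),int(k)) for k,b in zip(hh,e) if k])
    q=roi&(z>54)&(z<66)&(X<605)
    p=np.c_[X[q],Y[q],z[q]];k=p[p[:,0]<np.median(p[:,0])+6]
    print("bar med",np.median(k,0),"yrange",k[:,1].min(),k[:,1].max(),"slope",np.polyfit(k[:,1],k[:,0],1))
    q=roi&(z>70)&(z<78);print("top x range",np.percentile(X[q],[0,1,99,100]),"y",np.percentile(Y[q],[0,1,99,100]))
    q=roi&(z>100)&(z<140);print("cup",np.median(np.c_[X[q],Y[q],z[q]],0),rect(np.c_[X[q],Y[q]]/1000) if q.any() else "")
    # obstacles: near board corridor
    for zl,zh in((30,60),(60,150),(150,400),(400,1300)):
        q=(W[...,0]>200)&(W[...,0]<700)&(W[...,1]>80)&(W[...,1]<650)&(z>zl)&(z<zh)
        if q.sum()>20: print(zl,q.sum(),"x",np.percentile(W[q][:,0],[1,10,50,99]).round(),"y",np.percentile(W[q][:,1],[1,50,99]).round(),"z",np.percentile(z[q],[1,99]).round())
    hsv=cv2.cvtColor(d["img"],cv2.COLOR_RGB2HSV);r=((hsv[...,0]<5)|(hsv[...,0]>174))&(hsv[...,1]>180)&(hsv[...,2]>120)&(z>5)&(z<60)&(W[...,0]<650)
    print("timer",r.sum(),np.median(W[r],0))
```

```text
top
55 [(584, 16), (588, 59), (592, 35), (596, 8), (600, 4), (604, 5), (608, 6), (612, 4), (616, 4), (620, 3), (624, 36), (628, 33), (632, 3), (636, 3), (640, 1)]
66 [(584, 5), (588, 10), (592, 3), (624, 33), (628, 75), (632, 62), (636, 97), (640, 68), (644, 64), (648, 70), (652, 64)]
bar med [590.5820619  -16.01252901  60.94131944] yrange -72.15743229303126 41.299461409857614 slope [-2.45622595e-03  5.90670223e+02]
top x range [587.81291956 627.27021376 796.74705862 801.14834484] y [-95.74036123 -93.99058905  61.37250958  62.56381369]
cup [768.64415489 -29.37401687 118.76936991] ((792.3692016601562, -25.28018569946289), (137.98831176757812, 58.15812683105469), 3.206029176712036)
30 2002 x [395. 530. 633. 698.] y [ 88. 268. 643.] z [30. 60.]
60 2139 x [553. 565. 619. 698.] y [ 82. 494. 646.] z [ 60. 149.]
150 3286 x [218. 576. 652. 698.] y [ 84. 416. 643.] z [151. 320.]
400 39926 x [471. 530. 615. 697.] y [153. 295. 535.] z [476. 977.]
timer 129 [528.53752563 164.85637177  39.48307995]
scene
55 [(584, 29), (588, 27), (592, 11), (596, 2), (600, 5), (604, 1), (608, 2), (612, 3), (616, 
[... 263 characters left out ...]
61.99556953] yrange -74.61300629807275 43.321357411421914 slope [-1.09585006e-03  5.88641243e+02]
top x range [623.75177476 626.44807717 788.90590408 798.96010775] y [-98.06886314 -93.9631577   62.5999784   66.67386557]
cup [753.92013986 -33.3930816  117.98601737] ((749.265869140625, -28.082809448242188), (63.24541473388672, 59.48979187011719), 84.61819458007812)
30 796 x [366. 414. 629. 696.] y [ 81. 187. 307.] z [30. 60.]
60 298 x [625. 637. 668. 699.] y [ 80. 219. 281.] z [ 60. 116.]
150 589 x [202. 214. 618. 680.] y [ 81. 234. 258.] z [172. 320.]
400 11411 x [410. 421. 485. 690.] y [163. 516. 648.] z [ 478. 1122.]
timer 0 [nan nan nan]
  return _methods._mean(a, axis=axis, dtype=dtype,
  ret = um.true_divide(
```

Request:
arm_command(
  xyz=[
    [20,22,0],
    [31,34,0],
    [31,34,0],
    [31,34,0],
    [31,34,0],
    [31,34,0],
    [31,34,0],
    [31,34,0],
    [31,34,0],
    [31,34,0],
    [31,34,0],
    [31,34,0],
    [31,34,0],
    [31,34,0],
    [30,34,0],
    [11,18,-10],
    [0,0,-20],
    [0,0,0],
  ],
  spin=[3.4,5,5,5,5,5,5,5,5,5,5,5,5,5,5,5,0,0],
  jaw=-0.5,
  squeeze=5,
)

```text
time: 1.9
tool_pos: [0.5883, 0.0069, 0.3715]
tool_rot: [-3.135, -0.001, 1.61]
contact_force: [-1.5, 0.3, -0.5]
opening: 0.0229
grip_force: 0.0
```

Run:
```python
from cell import *
from h import *
d=read_camera("wrist");s=observe();print(s["tool_pos"],s["tool_rot"],s["contact_force"])
cv2.imwrite("pics/wrist1.png",d["img"][...,::-1]);np.savez("wrist1.npz",**d)
W=cloud(d)*1000;a=np.radians(2.1);c,sn=np.cos(a),np.sin(a);z=W[...,2];X=W[...,0]*c+W[...,1]*sn;Y=-W[...,0]*sn+W[...,1]*c
q=(z>57)&(z<68)&(X<610)&(X>560)&(abs(Y)<90);print(q.sum())
if q.any(): print(np.percentile(X[q],[2,10,50,90,98]),np.percentile(Y[q],[1,50,99]),np.percentile(z[q],[5,50,95]),np.polyfit(Y[q],X[q],1))
q=(z>68)&(z<78)&(abs(Y)<90)&(X>600);print(q.sum(),np.percentile(X[q],[0,1,5,99]) if q.any() else "")
```

```text
[0.5884435  0.0062751  0.37322418] [-3.13767547e+00 -4.90779316e-04  1.60841902e+00] [-0.92752012 -0.60341412  0.10985817]
917
[587.44234099 587.67256486 590.75917294 593.93733414 594.62043157] [-72.87186238 -13.79409384  38.30445927] [59.8071376  61.96466288 63.21816249] [-2.90316468e-03  5.90926718e+02]
22818 [626.37794775 628.03961026 634.80279267 794.59426823]
```

View pics/wrist1.png

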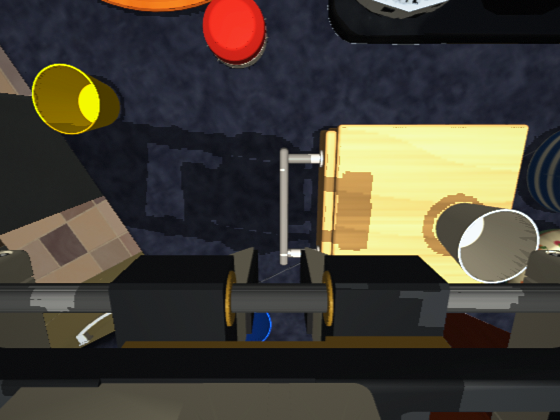

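The wrist picture shows the bar upright at column 284, rows 150–262, centred between the fingers (250–310). Nothing is in the way of going down.

Request:
arm_command(
  xyz=[
    [2,0,-20],
    [0,0,-40],
    [0,0,-40],
    [0,0,-30],
    [0,0,-20],
    [0,0,-12],
    [0,0,0],
  ],
  spin=[0,0,0,0,0,0,0],
)

```text
time: 2.65
tool_pos: [0.5905, 0.0055, 0.2121]
tool_rot: [-3.14, -0.0, 1.607]
contact_force: [-0.5, 0.7, 0.2]
opening: 0.023
grip_force: 0.0
```

Request:
arm_command(
  xyz=[
    [0,0,0],
    [0,0,0],
    [0,0,0],
    [0,0,0],
  ],
  spin=[0,0,0,0],
  jaw=-1,
  squeeze=5,
)

```text
time: 3.05
tool_pos: [0.5907, 0.0059, 0.2139]
tool_rot: [3.141, 0.0, 1.608]
contact_force: [-3.6, -1.7, 3.9]
opening: 0.0083
grip_force: 5.0
```

Request:
arm_command(
  xyz=[
    [-1,0,0],
    [-2,0,0],
    [-3,-0.1,0],
    [-4,-0.2,0],
    [-4,-0.2,0],
    [-4,-0.2,0],
    [-4,-0.1,0],
    [-4,-0.2,0],
    [-4,-0.1,0],
    [-3,-0.1,0],
    [-2,-0.1,0],
    [-1,0,0],
    [0,0,0],
  ],
  spin=[0,0,0,0,0,0,0,0,0,0,0,0,0],
)

```text
time: 4.35
tool_pos: [0.5545, 0.0047, 0.2127]
tool_rot: [-3.141, -0.0, 1.608]
contact_force: [-0.3, 0.1, 0.9]
opening: 0.0085
grip_force: 5.0
```

Request:
arm_command(
  xyz=[
    [-1,0,0],
    [-1,0,0],
    [-1,0,0],
    [-1,0,0],
  ],
  spin=[0,0,0,0],
)

```text
time: 4.75
tool_pos: [0.5506, 0.0047, 0.2127]
tool_rot: [3.142, 0.0, 1.608]
contact_force: [1.2, -0.4, 0.6]
opening: 0.0082
grip_force: 5.0
```

Request:
arm_command(
  xyz=[
    [-1,0,0],
    [-1,-0.1,0],
    [-1,0,0],
    [-1,0,0],
  ],
  spin=[0,0,0,0],
)

```text
time: 5.15
tool_pos: [0.5466, 0.0046, 0.2127]
tool_rot: [3.142, 0.0, 1.608]
contact_force: [0.9, -1.4, 0.5]
opening: 0.008
grip_force: 5.0
```

Request:
arm_command(
  xyz=[
    [-1,0,0],
    [-1,-0.1,0],
    [-1,0,0],
    [-1,-0.1,0],
  ],
  spin=[0,0,0,0],
)

```text
time: 5.55
tool_pos: [0.5426, 0.0044, 0.2127]
tool_rot: [3.142, 0.0, 1.608]
contact_force: [1.5, -0.2, 0.2]
opening: 0.0082
grip_force: 5.0
```

Request:
arm_command(
  xyz=[
    [-1,0,0],
    [-1,-0.1,0],
    [-1,0,0],
    [-1,-0.1,0],
  ],
  spin=[0,0,0,0],
)

```text
time: 5.95
tool_pos: [0.5386, 0.0042, 0.2127]
tool_rot: [3.142, 0.0, 1.608]
contact_force: [1.1, -0.1, -0.3]
opening: 0.0082
grip_force: 5.0
```

Request:
arm_command(
  xyz=[
    [-1,0,0],
    [-1,-0.1,0],
    [-1,0,0],
    [-1,-0.1,0],
  ],
  spin=[0,0,0,0],
)

```text
time: 6.35
tool_pos: [0.5346, 0.004, 0.2127]
tool_rot: [3.141, 0.0, 1.608]
contact_force: [0.6, 0.7, -0.1]
opening: 0.0079
grip_force: 5.0
```

Request:
arm_command(
  xyz=[
    [-1,0,0],
    [-1,-0.1,0],
    [-1,0,0],
    [-1,-0.1,0],
  ],
  spin=[0,0,0,0],
)

```text
time: 6.75
tool_pos: [0.5306, 0.0038, 0.2127]
tool_rot: [3.142, 0.0, 1.608]
contact_force: [0.3, -0.6, -1.2]
opening: 0.0085
grip_force: 5.0
```

Request:
arm_command(
  xyz=[
    [-1,0,0],
    [-1,-0.1,0],
    [-1,0,0],
    [-1,-0.1,0],
  ],
  spin=[0,0,0,0],
)

```text
time: 7.15
tool_pos: [0.5266, 0.0036, 0.2127]
tool_rot: [3.142, 0.0, 1.608]
contact_force: [1.0, 0.3, 0.5]
opening: 0.0081
grip_force: 5.0
```

Request:
arm_command(
  xyz=[
    [-1,0,0],
    [-1,-0.1,0],
    [-1,0,0],
    [-1,-0.1,0],
  ],
  spin=[0,0,0,0],
)

```text
time: 7.55
tool_pos: [0.5226, 0.0034, 0.2127]
tool_rot: [-3.142, 0.0, 1.608]
contact_force: [1.3, 0.4, -0.1]
opening: 0.0078
grip_force: 5.0
```

Request:
arm_command(
  xyz=[
    [-1,0,0],
    [-1,-0.1,0],
    [-1,0,0],
  ],
  spin=[0,0,0],
)

```text
time: 7.85
tool_pos: [0.5212, 0.0032, 0.2134]
tool_rot: [3.136, 0.001, 1.608]
contact_force: [10.1, 0.6, -2.5]
opening: 0.0079
grip_force: 5.0
```

Request:
arm_command(
  xyz=[
    [1.5,0.1,0],
    [1.2,0,0],
    [0,0,0],
  ],
  spin=[0,0,0],
)

```text
time: 8.15
tool_pos: [0.5224, 0.0034, 0.2127]
tool_rot: [-3.141, 0.0, 1.608]
contact_force: [2.3, -0.2, 0.2]
opening: 0.0081
grip_force: 5.0
```

Request:
arm_command(
  xyz=[
    [0.5,0,2.1],
    [0.5,0,2.1],
    [0.5,0,2.1],
    [0.5,0.1,2.1],
    [0.4,0,2.3],
    [0,0,0],
  ],
  spin=[0,0,0,0,0,0],
)

```text
time: 8.75
tool_pos: [0.5246, 0.0036, 0.2236]
tool_rot: [-3.141, -0.0, 1.608]
contact_force: [-0.9, -0.4, -1.8]
opening: 0.0091
grip_force: 5.0
```

Request:
arm_command(
  xyz=[
    [0.7,0,2.1],
    [0.7,0,2.1],
    [0.7,0.1,2.1],
    [0.7,0,2.1],
    [0.8,0,2.0],
    [0,0,0],
  ],
  spin=[0,0,0,0,0,0],
)

```text
time: 9.35
tool_pos: [0.5286, 0.0036, 0.2342]
tool_rot: [3.141, 0.0, 1.608]
contact_force: [0.2, 0.2, -0.8]
opening: 0.0109
grip_force: 5.0
```

Request:
arm_command(
  xyz=[
    [1,0,2.2],
    [1,0.1,2.2],
    [1.1,0,2.2],
    [1.1,0.1,2.2],
    [1.1,0,2.2],
    [0,0,0],
  ],
  spin=[0,0,0,0,0,0],
)

```text
time: 9.95
tool_pos: [0.534, 0.0038, 0.2452]
tool_rot: [3.141, 0.0, 1.608]
contact_force: [0.4, -0.1, -2.1]
opening: 0.0127
grip_force: 5.0
```

Run:
```python
from cell import *
from h import *
s=observe();print(s["tool_pos"],s["contact_force"])
d=read_camera("scene");np.savez("scene2.npz",**d)
im=cv2.resize(d["img"][170:290,200:360],None,fx=5,fy=5,interpolation=cv2.INTER_CUBIC);cv2.imwrite("pics/scene2.png",im[...,::-1])
W=cloud(d)*1000;a=np.radians(2.1);c,sn=np.cos(a),np.sin(a);z=W[...,2];X=W[...,0]*c+W[...,1]*sn;Y=-W[...,0]*sn+W[...,1]*c
w0=cloud(dict(np.load("scene0.npz")))*1000
# panel: top edge & bar ends
for lo,hi in((500,540),(540,565),(565,600)):
    q=(X>lo)&(X<hi)&(z>30)&(z<130)&(Y>-75)&(Y<60)&((Y>5)|(Y<-35));print(lo,q.sum(),np.percentile(z[q],[5,50,95]).round(1) if q.any() else "",np.median(X[q]) if q.any() else "")
for M in(w0,W):
    XX=M[...,0]*c+M[...,1]*sn;YY=-M[...,0]*sn+M[...,1]*c;q=(M[...,2]>72)&(M[...,2]<79)&(YY>-94)&(YY<62)&(XX>640)
    print("chest",np.percentile(XX[q],[95,99]),np.percentile(YY[q],[1,99]),np.median(XX[q]))
```

```text
[0.53397501 0.00380416 0.24520555] [ 0.44384857 -0.11352338 -2.0515177 ]
500 49 [75.7 86.4 96.1] 531.5531919801413
540 41 [50.3 69.9 82.3] 562.239893593341
565 134 [47.5 76.  93.2] 573.6961577797506
chest [769.4613813 788.0367924] [-92.50194509  60.44772077] 695.730442500752
chest [774.33442369 791.49463199] [-91.3901448   59.90381646] 701.9540989940372
```

View pics/scene2.png

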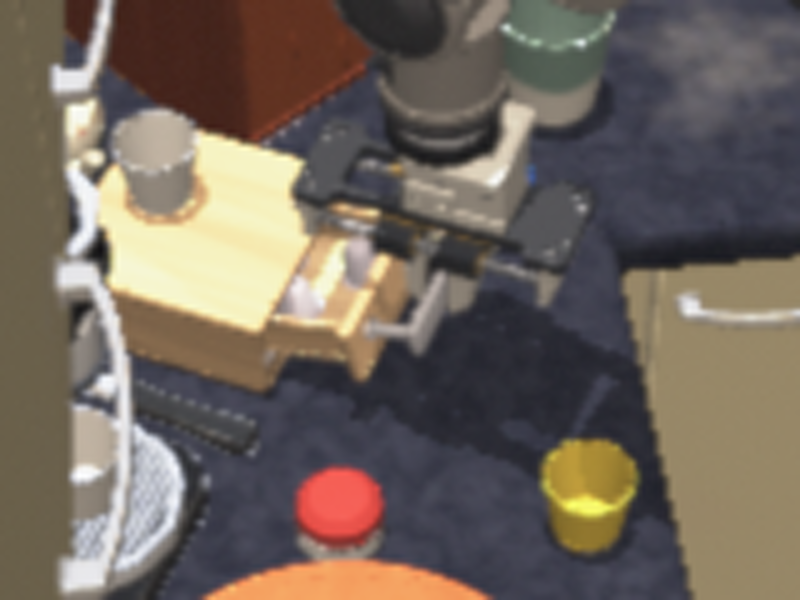

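The scene crop shows the drawer tilted front up at (345,320), capsules inside, and the chest and cup (155,165) in place. Now I ease it along its slope.

Request:
arm_command(
  xyz=[
    [-1,0,0.3],
    [-1,0,0.3],
    [-1,-0.1,0.3],
    [-1,0,0.2],
  ],
  spin=[0,0,0,0],
)

```text
time: 10.4
tool_pos: [0.5296, 0.0037, 0.2459]
tool_rot: [-3.142, -0.0, 1.608]
contact_force: [0.7, -0.3, -1.5]
opening: 0.0125
grip_force: 5.0
```

Request:
arm_command(
  xyz=[
    [-1,0,0.3],
    [-1,0,0.3],
    [-1,-0.1,0.2],
    [-1,0,0.3],
  ],
  spin=[0,0,0,0],
)

```text
time: 10.8
tool_pos: [0.5256, 0.0036, 0.2471]
tool_rot: [3.142, 0.0, 1.608]
contact_force: [1.3, 0.3, -1.9]
opening: 0.0123
grip_force: 5.0
```

Request:
arm_command(
  xyz=[
    [-1,0,0.3],
    [-1,0,0.3],
    [-1,-0.1,0.2],
    [-1,0,0.3],
    [-1,-0.1,0.3],
  ],
  spin=[0,0,0,0,0],
)

```text
time: 11.3
tool_pos: [0.5206, 0.0034, 0.2485]
tool_rot: [3.142, -0.0, 1.608]
contact_force: [1.2, 0.1, -2.7]
opening: 0.0128
grip_force: 5.0
```

Request:
arm_command(
  xyz=[
    [-1,0,0.3],
    [-1.5,0,0.4],
    [-1.5,-0.1,0.4],
    [-2,-0.1,0.5],
    [-2,-0.1,0.5],
  ],
  spin=[0,0,0,0,0],
)

```text
time: 11.8
tool_pos: [0.5125, 0.0031, 0.2506]
tool_rot: [3.142, 0.0, 1.608]
contact_force: [0.3, 0.2, -1.5]
opening: 0.0123
grip_force: 5.0
```

Request:
arm_command(
  xyz=[
    [-1,0,-2.2],
    [-1,0,-2.2],
    [-1,-0.1,-2.2],
    [-1,0,-2.2],
    [-1,-0.1,-2.2],
    [-1,0,-2.1],
    [-0.7,0,-2],
    [-0.7,0,-2],
    [-0.7,-0.1,-2],
    [-0.7,0,-2],
    [-0.7,0,-2],
    [-0.8,0,-2.2],
  ],
  spin=[0,0,0,0,0,0,0,0,0,0,0,0],
)

```text
time: 13.0
tool_pos: [0.5024, 0.0028, 0.2251]
tool_rot: [3.141, 0.0, 1.608]
contact_force: [0.8, -0.1, -0.9]
opening: 0.009
grip_force: 5.0
```

Request:
arm_command(
  xyz=[
    [-0.6,0,-2],
    [-0.6,0,-2],
    [-0.6,0,-2],
    [-0.5,-0.1,-2],
    [-0.5,0,-2],
    [-0.5,0,-2],
    [0,0,0],
  ],
  spin=[0,0,0,0,0,0,0],
)

```text
time: 13.7
tool_pos: [0.4992, 0.0027, 0.2131]
tool_rot: [3.141, 0.0, 1.608]
contact_force: [-0.0, -0.4, 0.0]
opening: 0.0076
grip_force: 5.0
```

Request:
arm_command(
  xyz=[
    [0,0,0],
    [0,0,0],
    [0,0,0],
    [0,0,0],
  ],
  spin=[0,0,0,0],
  jaw=-1,
  squeeze=55,
)

```text
time: 14.1
tool_pos: [0.4992, 0.0027, 0.2135]
tool_rot: [3.141, 0.0, 1.608]
contact_force: [-1.5, -0.1, 3.6]
opening: 0.0073
grip_force: 55.0
```

Request:
arm_command(
  xyz=[
    [-1,0,0],
    [-2,-0.1,0],
    [-3,-0.1,0],
    [-3,-0.1,0],
    [-3,-0.1,0],
    [-3,-0.1,0],
    [-3,-0.1,0],
    [-2,-0.1,0],
    [0,0,0],
  ],
  spin=[0,0,0,0,0,0,0,0,0],
)

```text
time: 15.0
tool_pos: [0.4786, 0.0021, 0.2131]
tool_rot: [-3.141, -0.0, 1.608]
contact_force: [-0.0, -0.4, 3.3]
opening: 0.0079
grip_force: 55.0
```

Request:
arm_command(
  xyz=[
    [-2,-0.1,0.3],
    [-3,-0.1,0.3],
    [-3,-0.1,0.3],
    [-3,-0.1,0.1],
    [-3,-0.1,0],
    [-3,-0.1,0],
    [-3,-0.1,0],
    [-3,-0.1,0],
    [-3,-0.1,0],
    [-3,-0.1,0],
    [-3,-0.1,0],
    [-3,-0.1,0],
    [-3,-0.1,0],
    [-3,-0.1,0],
    [0,0,0],
  ],
  spin=[0,0,0,0,0,0,0,0,0,0,0,0,0,0,0],
)

```text
time: 16.5
tool_pos: [0.4377, 0.0007, 0.2142]
tool_rot: [-3.141, -0.0, 1.608]
contact_force: [2.0, -0.4, -2.8]
opening: 0.0077
grip_force: 55.0
```

Run:
```python
from cell import *
from h import *
s=observe();print(s["time"],s["tool_pos"],s["contact_force"],s["torque"])
d=read_camera("scene");np.savez("scene3.npz",**d)
im=cv2.resize(d["img"][170:330,200:400],None,fx=3.5,fy=3.5,interpolation=cv2.INTER_CUBIC);cv2.imwrite("pics/scene3.png",im[...,::-1])
```

```text
16.5 [0.43766899 0.00065518 0.21421982] [ 2.0205398  -0.41271975 -2.78012912] [-0.08119147  0.12879086 -0.01514675]
```

View pics/scene3.png

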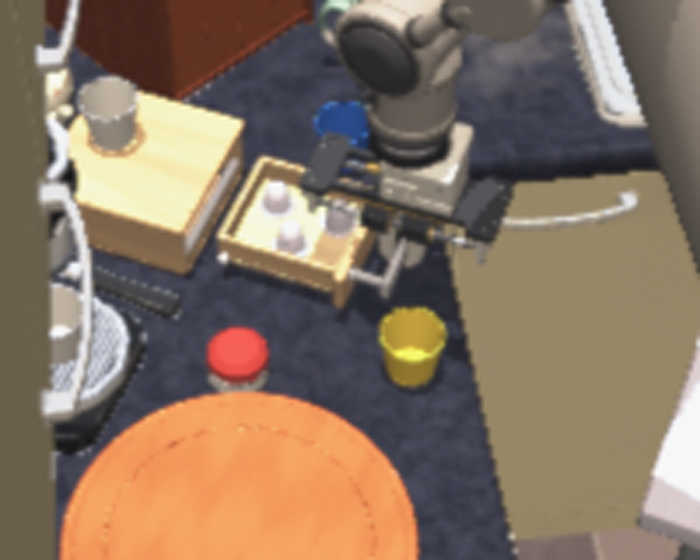

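The drawer is clear of the chest (crop (290,230)), level, with three capsules in it at (275,195), (290,235) and (340,215). The chest and cup have not moved. Carry it to the board.

Request:
arm_command(
  xyz=[
    [0,0,3],
    [0,0,6],
    [0,0,9],
    [0,0,12],
    [0,0,12],
    [0,0,9],
    [0,0,6],
    [0,0,3],
    [0,0,0],
  ],
  spin=[0,0,0,0,0,0,0,0,0],
)

```text
time: 17.45
tool_pos: [0.4381, 0.0006, 0.2745]
tool_rot: [3.141, 0.0, 1.608]
contact_force: [-0.4, -0.6, -3.1]
opening: 0.008
grip_force: 55.0
```

Request:
arm_command(
  xyz=[
    [-1,3,0],
    [-2,6,0],
    [-3,10,0],
    [-4,14,0],
    [-5,18,0],
    [-6,22,0],
    [-5.5,23,0],
    [-5.5,23,0],
    [-5.5,23,0],
    [-5.5,23,0],
    [-5.5,23,0],
    [-5.5,23,0],
    [-5.5,23,0],
    [-5.5,23,0],
    [-6,22,0],
    [-5,18,0],
    [-4,14,0],
    [-3,10,0],
    [-2,7,0],
    [-1,4,0],
  ],
  spin=[0,0,0,0,0,0,0,0,0,0,0,0,0,0,0,0,0,0,0,0],
)

```text
time: 19.45
tool_pos: [0.3517, 0.3331, 0.2741]
tool_rot: [-3.141, 0.0, 1.609]
contact_force: [-0.4, 0.9, -2.5]
opening: 0.0074
grip_force: 55.0
```

Run:
```python
from cell import *
from h import *
s=observe();print(s["time"],s["tool_pos"],s["tool_rot"],s["contact_force"],s["torque"])
for n in("top","scene"):
    d=read_camera(n);np.savez(n+"4.npz",**d);W=cloud(d)*1000;z=W[...,2]
    hsv=cv2.cvtColor(d["img"],cv2.COLOR_RGB2HSV).astype(int)
    q=(hsv[...,0]>12)&(hsv[...,0]<30)&(hsv[...,1]>50)&(hsv[...,2]>110)&(z>60)&(z<150)&(W[...,0]>360)&(W[...,0]<580)&(W[...,1]>230)&(W[...,1]<450)
    p=W[q];r=rect(p/1000);print(n,q.sum(),r)
    A=np.c_[p[:,:2],np.ones(len(p))]
    # top rim / low floor heights along x
    for lo in range(370,550,30):
        k=(p[:,0]>lo)&(p[:,0]<lo+30)
        if k.sum()>5: print(lo,k.sum(),np.percentile(p[k,2],[3,50,97]).round(1))
    im=cv2.resize(d["img"][230:400,90:330] if n=="top" else d["img"][220:400,180:400],None,fx=3,fy=3,interpolation=cv2.INTER_CUBIC);cv2.imwrite(f"pics/{n}4.png",im[...,::-1])
```

```text
19.45 [0.3516863  0.33312077 0.27409991] [-3.14132814e+00  2.15767637e-04  1.60868929e+00] [-0.41640281  0.93370661 -2.51342993] [-0.01739914  0.09634492  0.00079147]
top 475 ((456.50567626953125, 331.7258605957031), (145.65609741210938, 129.99667358398438), 6.295623302459717)
370 31 [ 99.2 127.1 133.7]
400 38 [ 85.1 115.1 127.9]
430 37 [ 83.5 114.4 119. ]
460 46 [ 85.1 113.3 121.2]
490 188 [ 84.5 105.  119.6]
520 135 [ 82.8 111.4 120.5]
scene 875 ((444.55413818359375, 343.7015075683594), (161.16510009765625, 134.09451293945312), 1.1518094539642334)
370 129 [ 94.  125.5 132.3]
400 234 [ 82.7  90.1 117.5]
430 136 [ 82.9  92.5 116.6]
460 92 [ 83.5 101.6 118.8]
490 225 [ 85.4 104.3 119.2]
520 56 [ 85.8 113.2 119.8]
```

View pics/top4.png

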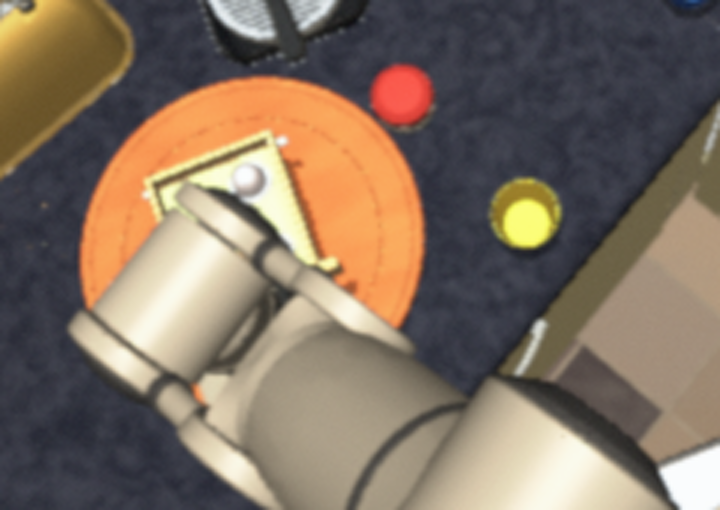

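The top view shows the drawer level over the board's middle; the rim is at about z 119. Lower it.

Request:
arm_command(
  xyz=[
    [0,0,-4],
    [0,0,-8],
    [0,0,-12],
    [0,0,-12],
    [0,0,-12],
    [0,0,-8],
    [0,0,-4],
    [0,0,-2],
    [0,0,-1.5],
    [0,0,-1],
    [0,0,0],
  ],
  spin=[0,0,0,0,0,0,0,0,0,0,0],
)

```text
time: 20.65
tool_pos: [0.3522, 0.3327, 0.2099]
tool_rot: [3.141, -0.0, 1.608]
contact_force: [0.4, 0.6, -2.0]
opening: 0.0078
grip_force: 55.0
```

Request:
arm_command(
  xyz=[
    [0,0,-0.5],
    [0,0,-0.5],
    [0,0,-0.5],
    [0,0,0],
  ],
  spin=[0,0,0,0],
)

```text
time: 21.05
tool_pos: [0.3521, 0.3327, 0.2088]
tool_rot: [3.141, -0.0, 1.608]
contact_force: [-1.5, -1.3, 4.1]
opening: 0.0077
grip_force: 55.0
```

Request:
arm_command(
  xyz=[
    [0,0,0],
    [0,0,0],
    [0,0,-0.5],
    [0,0,-0.5],
    [0,0,-0.5],
    [0,0,0],
  ],
  spin=[0,0,0,0,0,0],
  squeeze=5,
)

```text
time: 21.65
tool_pos: [0.352, 0.3328, 0.2073]
tool_rot: [3.141, -0.001, 1.608]
contact_force: [-2.4, -0.9, 6.0]
opening: 0.0081
grip_force: 5.0
```

Resting on the board; release to a narrow opening so the fingers clear the panel, then go up.

Request:
arm_command(
  xyz=[
    [0,0,0],
    [0,0,0],
    [0,0,0],
    [0,0,0],
  ],
  spin=[0,0,0,0],
  jaw=-0.55,
)

```text
time: 22.05
tool_pos: [0.3522, 0.3326, 0.2067]
tool_rot: [3.141, -0.0, 1.608]
contact_force: [0.2, 0.1, 0.6]
opening: 0.0202
grip_force: 0.0
```

Request:
arm_command(
  xyz=[
    [0,0,3],
    [0,0,8],
    [0,0,15],
    [0,0,20],
    [0,0,25],
    [0,0,25],
    [0,0,25],
    [0,0,20],
    [0,-20,10],
    [0,-40,0],
    [10,-45,0],
    [10,-45,0],
    [10,-45,0],
    [10,-45,0],
    [10,-45,0],
    [10,-40,0],
    [5,-20,0],
    [0,0,0],
  ],
  spin=[0,0,0,0,0,0,0,0,0,0,0,0,0,0,0,0,0,0],
)

```text
time: 23.85
tool_pos: [0.4176, -0.0145, 0.3583]
tool_rot: [3.14, 0.001, 1.604]
contact_force: [0.3, 0.8, -0.6]
opening: 0.0205
grip_force: 0.0
```

Run:
```python
from cell import *
from h import *
s=observe();print(s["time"],s["tool_pos"],s["contact_force"])
for n in("top","scene"):
    d=read_camera(n);np.savez(n+"5.npz",**d);W=cloud(d)*1000;z=W[...,2]
    hsv=cv2.cvtColor(d["img"],cv2.COLOR_RGB2HSV).astype(int)
    for nm,lo,hi in(("rim",45,56),("panel top",58,70)):
        q=(z>lo)&(z<hi)&(W[...,0]>300)&(W[...,0]<580)&(W[...,1]>230)&(W[...,1]<450);p=W[q];print(n,nm,q.sum(),rect(p/1000),np.median(p[:,2]))
    a=np.radians(2.1);c,sn=np.cos(a),np.sin(a)
    for f in("0","5"):
        M=cloud(dict(np.load(n+f+".npz")))*1000;X=M[...,0]*c+M[...,1]*sn;Y=-M[...,0]*sn+M[...,1]*c
        q=(abs(M[...,2]-75)<3)&(abs(Y+16)<100)&(X>632)&(X<830);print("chest",f,np.percentile(X[q],[1,50,99]).round(1),np.percentile(Y[q],[1,50,99]).round(1))
d=dict(np.load("top5.npz"));im=cv2.resize(d["img"][130:390,90:400],None,fx=2.3,fy=2.3,interpolation=cv2.INTER_CUBIC);cv2.imwrite("pics/top5.png",im[...,::-1])
```

```text
23.85 [ 0.417559   -0.01454534  0.35834935] [ 0.33089519  0.81882487 -0.58466817]
top rim 691 ((436.7327880859375, 332.49237060546875), (177.8157196044922, 145.13873291015625), 1.0344533920288086) 49.947828205404
top panel top 244 ((435.0544128417969, 333.5122985839844), (169.26792907714844, 144.2407684326172), 0.6909063458442688) 63.10745758562919
chest 0 [634.4 705.7 796.5] [-93.9  -7.4  60.9]
chest 5 [638.1 706.1 796.7] [-94.2  -7.6  61.2]
scene rim 540 ((435.48150634765625, 337.677490234375), (177.30368041992188, 145.0477294921875), 2.5284745693206787) 49.78722020169191
scene panel top 172 ((373.1230163574219, 333.21771240234375), (147.03614807128906, 53.42503356933594), 89.58250427246094) 63.05857424142857
chest 0 [633.4 693.5 788.3] [-94.   -7.5  62.8]
chest 5 [636.2 695.6 790.7] [-94.9  -5.4  62.1]
```

View pics/top5.png

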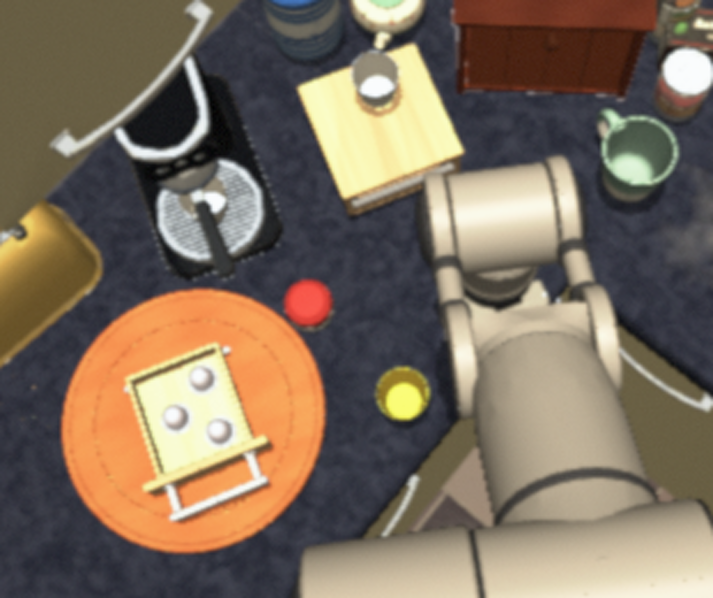

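The drawer lies flat on the board (rim z 50 = 17 + 33), centred to about 1 mm, with all three capsules inside. The chest and cup are where they were.

```bash
python3 -c "
from cell import *
print(hand_in())"
```

```text
the job is handed in; nothing more can be done
None
```

The drawer is out of the chest and lies flat in the middle of the round board, within a few millimetres of centre, with its three capsules in it. The chest and the other things show no visible shift, and the job was handed in at about 24 s.

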